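Snap the stock box shut in opposite-corner order

ROBOT

A 7-joint arm with a two-finger parallel gripper is mounted at the origin on the work surface. World frame = base frame: x ahead of the robot, y to its left, z up, the work surface at z = 0. Lengths are in m, angles in rad, forces in N, time in s.
With the tool pointing down it reaches from about 0.425 to 0.925 m from the base axis. Payload 6.8 kg.
Tool frame: the origin (TCP) lies on the mounting face of the last link; the fingertips stand 173 mm ahead of it and the grasp point (between the pads) lies 155 mm ahead of it; z points along the fingers, y is the line along which they close (so a half turn about z gives the same grasp; the last joint's range is limited). The gripper opens to 85 mm and grips with 20 to 120 N. Pads are 22 mm wide; open, the fingers measure 114 mm over their backs; the gripper's body (76 mm by 85 mm) begins 54 mm behind the grasp point. The pads swing forward as they close: fully open they stand 13 mm farther back than shut.
Start: joints at [-1.426, 0.477, 0.022, 1.555, -0.011, 1.109, -0.083], TCP at [0.169, 0.654, 0.405] pointing down, gripper open.
Joint ranges: [-2.96, 2.96], [-0.34, 2.1], [-1.41, 1.46], [0.24, 2.44], [-1.37, 4.51], [0.17, 1.92], [-2.96, 2.96]. Speed limits (rad/s): [2.39, 2.39, 3.14, 3.14, 3.14, 3.14, 3.14].

INTERFACE

Orientations are given as a rotation vector (axis times angle).
In Python, from bench import r gives the robot as it stands.
- The arm moves only by the tool arm_command, never from a script. Its argument "plan" is a list of rows, each an object of numbers: "claw": the closure, from 0 (fully open) to 1 (shut); "tx", "ty", "tz": the shift along the tool's x, y, z in m; "ax", "ay", "az": the turn, a rotation vector about the tool's x, y, z in degrees. A call has exactly 10 rows; each row shifts and turns the commanded pose from where the row before left it, along the tool's axes as they then stand; what a row does not reach is not made up. A row lasts 1/12 s, in which the tool goes at most 41.7 mm and 7.16 degrees, less where a joint would pass 70% of its speed; a pose out of reach is approached as far as the arm can. A call is refused whole if a number of a shift passes 0.0417 or a number of a turn 7.16, either way. A call with a gripper value outside its range is refused whole. The fingers move at their own pace and stop on an object; "squeeze" is the grip in N (left out, the last holds). Time passes only in rows, so rows that do not move let the fingers close, or fill a call up. It gives the time, the measured TCP pose, the force, the opening and the grip force at its end, in the units of the state.
- r.get_obs(): the state, without advancing time (a new reading comes with each control period).
- r.grab_frame(name): name is "side" or "top" or "wrist"; returns the picture (420x560x3 uint8, red, green, blue); there is no depth.
- r.camera_model(name): a dict with "fx", "fy", "cx", "cy" (pixels), "k1" (the pictures are not rectified: a ray, as slopes to the right and down, at radius r is drawn at 1 + k1 r^2 times it, then the intrinsics apply), "position" and "orientation" of the camera in the world; the wrist camera has in their place "tool_from_camera" (4x4, takes a point from camera to tool coordinates, whose origin is the TCP and whose axes are the flange's). Camera axes: x right, y up, looking along -z (the intrinsics and any distortion apply to the point x, -y, -z); pixel columns grow to the right and rows downward; lengths in m; the calibration is good to about 2 mm. A picture is of the moment at which its call begins: read the wrist's pose just before it. camera_model takes no time and is no camera call.
- r.hand_in(): hands the job in; it is judged then, once.
Trained networks look in the newest picture that a camera, given by its name, has taken for a name from the list of things; names that differ only in an ending like _2 or _b are one class to them, and where a whole thing is asked for, a point or a joint stands for the part that bears it (a point fixed in the world has none). Each returns a list of dicts, best first, with "confidence" (0 to 1); they miss things now and then, are a little off and sometimes report something else, mostly with a low value. They report only what shows in the picture. A call takes as long as a camera call.
- r.boxes_of(target, camera): "location" ([x, y, z] in m, in the coordinates of the camera as it stood for that picture, good to about 4 mm: the middle of the surface that is visible of it).
- r.tip_of(target, camera): "location" ([x, y, z] in m, in the coordinates of the camera as it stood for that picture, good to about 4 mm: a listed point, or the origin of a listed thing).
The state is a dict: "clock": time; "joints": joint angles; "qvel": joint speeds; "tau": joint torques, N m; "tcp_pos": TCP position; "orientation": TCP orientation; "contact_force": force on the tool from outside, world axes, zero at the start; "moment": the same for the moment, N m; "grip_width": finger opening in m; "gripper_force": force on a finger pad.
Only numpy, scipy, OpenCV 4.12 (cv2) and the standard library are available. Lean on these libraries where they do the work, as an engineer would, in place of code of your own. Each camera call takes 0.05 s, during which the arm holds its last target. There are 200 camera calls.

TASK

Close the big stock box on the shop counter: press its four raised lid clips down until each has snapped flat over the rim. Work in opposite-corner order so that the lid seals evenly: first any one clip, then the one diagonally opposite, then the remaining two. Do not touch the small two-clip box; it stays open.

Things in the scene. Friction and masses are not known exactly. Their poses are not given: they have to be found in the camera images.
- stockbox: Big box: clear tub of bottles, white rim, pale bamboo lid; 164 (x) by 254 (y) mm, lid top 94 mm high. It stands firm. Origin: centre of underside, on the counter; z up, x from its front (robot side) to its back, y to its left; turned up to 0.4 rad. Four alike steel clips at the corners: plates 50 mm from hinge to tip, 40 wide, 5 thick, with a 20 mm lip; raised 128 mm high, flat 101 mm.
- clip_front_left (a joint): Clip at the front left corner; hinge along box y at x -40, y +78, z 98.5 mm (box frame). Rad: 0 = flat over the rim; starts raised at about 0.58. Press straight down at x -78, y +78 (10 mm off is fine) to 101 mm height: a spring resists with up to 6 N, then from 0.15 rad down it snaps flat and stays; released sooner it springs up.
- clip_front_right (a joint): Clip at the front right corner; hinge along box y at x -40, y -78, z 98.5 mm (box frame). Rad: 0 = flat over the rim; starts raised at about 0.58. Press straight down at x -78, y -78 (10 mm off is fine) to 101 mm height: a spring resists with up to 6 N, then from 0.15 rad down it snaps flat and stays; released sooner it springs up.
- clip_back_left (a joint): Clip at the back left corner; hinge along box y at x +40, y +78, z 98.5 mm (box frame). Rad: 0 = flat over the rim; starts raised at about 0.58. Press straight down at x +78, y +78 (10 mm off is fine) to 101 mm height: a spring resists with up to 6 N, then from 0.15 rad down it snaps flat and stays; released sooner it springs up.
- clip_back_right (a joint): Clip at the back right corner; hinge along box y at x +40, y -78, z 98.5 mm (box frame). Rad: 0 = flat over the rim; starts raised at about 0.58. Press straight down at x +78, y -78 (10 mm off is fine) to 101 mm height: a spring resists with up to 6 N, then from 0.15 rad down it snaps flat and stays; released sooner it springs up.
- smallbox: Small box to leave alone: same make, but 120 mm by 124 mm, lid top 64 mm high, with only two clips, both raised to about 98 mm high. Origin: centre of its underside. It stands about 235 mm from the stock box's centre, on its left or right side.

How it is judged:
By the outcome, as a careful person would: the job done as asked, in the order asked, and still so for the second after the job is handed in, with the robot touching nothing.
It also fails if it takes over 40 s, if anything falls off the work surface, if the arm or the gripper's body presses on something with over 40 N, if the wrist force passes 120 N, or if a joint passes its speed limit or range.

## Working session

There is one attempt and no reset: what is moved stays moved. The work goes in short steps, Python scripts to look and compute and a tool call to move; the robot and the scene stay as the last step left them, time stands still between calls to the robot, and variables do not carry over. Pictures are saved under pics/ and viewed, at most 10 in all, crops included, and the job is handed in when it is done.

Besides the shell and the picture viewer there is one more tool, called after ">>>" as name(argument=value, ...), one argument or row to a line, values as JSON. arm_command: Moves the arm, as the interface text tells. Its arguments: {"type":"object","properties":{"plan":{"type":"array","items":{"type":"object","properties":{"claw":{"type":"number"},"tx":{"type":"number"},"ty":{"type":"number"},"tz":{"type":"number"},"ax":{"type":"number"},"ay":{"type":"number"},"az":{"type":"number"}}}},"squeeze":{"type":"number"}},"required":["plan"]}

```bash
mkdir -p pics
cat > h.py <<'E'
import numpy as np, cv2
from scipy.spatial.transform import Rotation as R
from bench import r
def w(cam,p):
    m=r.camera_model(cam)
    o=np.array(m["orientation"],float)
    Rm=o if o.shape==(3,3) else (R.from_rotvec(o).as_matrix() if o.size==3 else R.from_quat(o).as_matrix())
    return Rm@np.array(p)+np.array(m["position"])
E
python3 - <<'E'
from h import *
print(r.camera_model("top"))
o=r.get_obs();print(o)
for c in("top","side"):
    cv2.imwrite(f"pics/{c}0.png",r.grab_frame(c)[:,:,::-1])
    for t in("stockbox","smallbox","clip_front_left","clip_front_right","clip_back_left","clip_back_right"):
        for f in (r.tip_of,r.boxes_of):
            print(c,t,f.__name__,[(w(c,d["location"]).round(3).tolist(),round(d["confidence"],2)) for d in f(t,c)][:6])
print(r.get_obs()["clock"])
E
```

```text
{'fx': 452.6619133920637, 'fy': 452.6619133920637, 'cx': 281.72127808592774, 'cy': 202.59466739812558, 'k1': -0.029782624453868235, 'position': array([0.47844218, 0.05386897, 0.7313085 ]), 'orientation': array([ 0.13193716, -0.11520215, -1.56345189])}
{'clock': 0.0, 'joints': array([-1.42609566,  0.47781378,  0.02237452,  1.55645237, -0.01151574,
        1.1092961 , -0.08310133]), 'qvel': array([ 8.61482745e-04, -3.13625144e-04, -1.60947258e-03,  1.76919339e-03,
       -6.24568720e-04,  6.37001819e-05,  1.56832582e-03]), 'tau': array([-6.67598124e-04, -5.96446180e+01,  1.60775386e+00, -2.81192708e+01,
        1.24980760e-02,  9.39849357e-03,  6.46224919e-06]), 'tcp_pos': array([0.16876785, 0.65327837, 0.40371654]), 'orientation': array([-3.96057396e-01, -3.11643208e+00,  2.88801382e-03]), 'contact_force': array([ 0.21756579, -0.39974433, -0.23802935]), 'moment': array([ 0.06711763,  0.01908079, -0.03806257]), 'gripper_force': 0.0, 'grip_width': 0.08542210438258542}
top stockbox call [([0.569, -0.113, 0.001], 0.67)]
top stockbox call [([0.563, -0.111, 0.095], 0.64)]
top smallbox call [([0.532, -0.362, 0.0], 0.87)]
top smallbox call [([0.532, -0.319, 0.061], 0.92)]Traceback (most recent call last):
  File "<stdin>", line 8, in <module>
ValueError: it knows: smallbox, stockbox
```

View pics/top0.png

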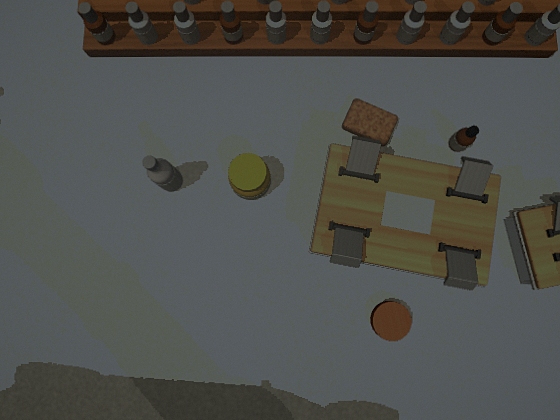

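The top view shows the stock box with lid corners at about (330,144), (501,175), (487,286) and (311,254). The hinge bars are near (360,174), (467,195), (350,230) and (460,251). The small box is off to the right, and there are loose items behind and in front.

```bash
cat >> h.py <<'E'
def proj(cam,P):
    m=r.camera_model(cam);Rm=R.from_rotvec(m["orientation"]).as_matrix()
    q=(np.atleast_2d(P)-m["position"])@Rm; s=np.c_[q[:,0],-q[:,1]]/-q[:,2:]
    s=s*(1+m["k1"]*(s**2).sum(1,keepdims=True)); return s*m["fx"]+[m["cx"],m["cy"]]
def box(p,L):
    c,s=np.cos(p[2]),np.sin(p[2]);L=np.atleast_2d(L)
    return np.c_[p[0]+c*L[:,0]-s*L[:,1],p[1]+s*L[:,0]+c*L[:,1],L[:,2]]
E
python3 - <<'E'
from h import *
from scipy.optimize import least_squares
L=np.array([[.082,.127,.094],[.082,-.127,.094],[-.082,-.127,.094],[-.082,.127,.094],[.04,.078,.0985],[.04,-.078,.0985],[-.04,.078,.0985],[-.04,-.078,.0985]])
px=np.array([[330,144],[501,175],[487,286],[311,254],[360,174],[467,195],[350,230],[460,251]])
s=least_squares(lambda p:(proj("top",box(p,L))-px).ravel(),[.565,-.112,-.1],loss="soft_l1");print(s.x,s.fun.reshape(-1,2).round(1).tolist())
P=box(s.x,[[-.078,.078,.101],[.078,-.078,.101],[-.078,-.078,.101],[.078,.078,.101]]);print("FL BR FR BL",P.round(4).tolist())
img=r.grab_frame("side")[:,:,::-1].copy()
for u in proj("side",np.r_[box(s.x,L[:4]),P]): cv2.circle(img,tuple(int(v) for v in u),3,(0,0,255),1)
cv2.imwrite("pics/side1.png",img)
t=r.grab_frame("top")[:,:,::-1].copy()
for u in proj("top",np.r_[box(s.x,L),P]): cv2.circle(t,tuple(int(v) for v in u),3,(0,0,255),1)
cv2.imwrite("pics/top1.png",cv2.resize(t[100:310,280:560],None,fx=2.8,fy=2.8))
print(R.from_rotvec(r.get_obs()["orientation"]).as_matrix().round(3))
E
```

```text
[ 0.5651074  -0.11854248 -0.18208569] [[-0.3, -1.7], [2.0, -1.3], [2.9, 1.3], [-1.2, -0.4], [-1.2, 1.4], [0.2, 0.2], [-0.3, 0.3], [0.1, -0.2]]
FL BR FR BL [[0.5025, -0.0277, 0.101], [0.6277, -0.2094, 0.101], [0.4743, -0.1811, 0.101], [0.6559, -0.056, 0.101]]
[[-0.968  0.25  -0.   ]
 [ 0.25   0.968 -0.   ]
 [-0.    -0.    -1.   ]]
```

View pics/side1.png

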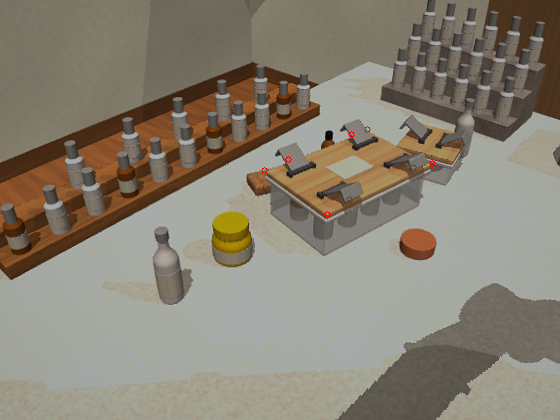

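View pics/top1.png

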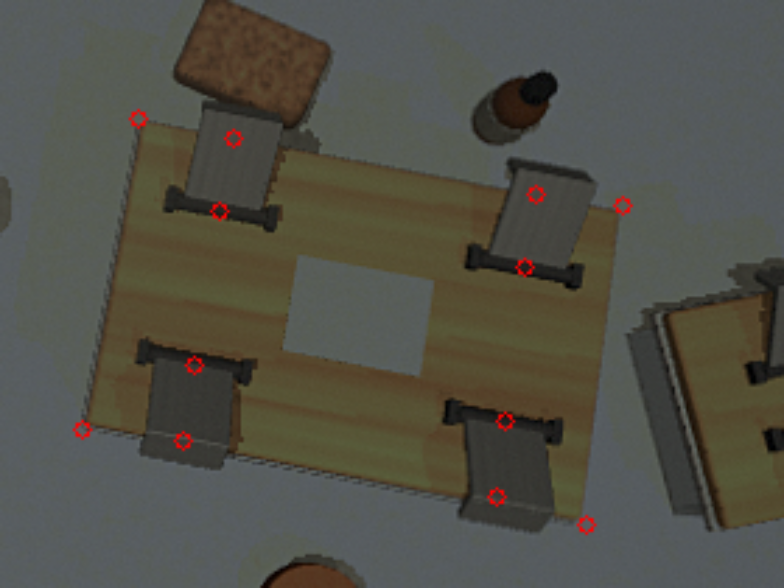

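>>> arm_command(
  plan=[
    {"claw": 1, "tx": -0.034, "ty": -0.021},
    {"claw": 1, "tx": -0.034, "ty": -0.021},
    {"claw": 1, "tx": -0.034, "ty": -0.021},
    {"claw": 1, "tx": -0.034, "ty": -0.021},
    {"claw": 1, "tx": -0.034, "ty": -0.021},
    {"claw": 1, "tx": -0.034, "ty": -0.021},
    {"claw": 1, "tx": -0.034, "ty": -0.021},
    {"claw": 1, "tx": -0.034, "ty": -0.021},
    {"claw": 1, "tx": -0.034, "ty": -0.021},
    {"claw": 1, "tx": -0.034, "ty": -0.021},
  ],
  squeeze=30,
)

```text
invalid input at $.plan[0]: expected keys claw, tx, ty, tz, ax, ay, az
```

>>> arm_command(
  plan=[
    {"claw": 1, "tx": -0.034, "ty": -0.021, "tz": 0, "ax": 0, "ay": 0, "az": 0},
    {"claw": 1, "tx": -0.034, "ty": -0.021, "tz": 0, "ax": 0, "ay": 0, "az": 0},
    {"claw": 1, "tx": -0.034, "ty": -0.021, "tz": 0, "ax": 0, "ay": 0, "az": 0},
    {"claw": 1, "tx": -0.034, "ty": -0.021, "tz": 0, "ax": 0, "ay": 0, "az": 0},
    {"claw": 1, "tx": -0.034, "ty": -0.021, "tz": 0, "ax": 0, "ay": 0, "az": 0},
    {"claw": 1, "tx": -0.034, "ty": -0.021, "tz": 0, "ax": 0, "ay": 0, "az": 0},
    {"claw": 1, "tx": -0.034, "ty": -0.021, "tz": 0, "ax": 0, "ay": 0, "az": 0},
    {"claw": 1, "tx": -0.034, "ty": -0.021, "tz": 0, "ax": 0, "ay": 0, "az": 0},
    {"claw": 1, "tx": -0.034, "ty": -0.021, "tz": 0, "ax": 0, "ay": 0, "az": 0},
    {"claw": 1, "tx": -0.034, "ty": -0.021, "tz": 0, "ax": 0, "ay": 0, "az": 0},
  ],
  squeeze=30,
)

```text
clock: 1.18
tcp_pos: [0.4465, 0.3635, 0.405]
orientation: [0.396, 3.116, 0.001]
contact_force: [0.7, 0.6, -0.5]
grip_width: -0.0001
gripper_force: 0.0
```

>>> arm_command(
  plan=[
    {"claw": 1, "tx": -0.0152, "ty": -0.0365, "tz": 0.006, "ax": 0, "ay": 0, "az": 0},
    {"claw": 1, "tx": -0.0152, "ty": -0.0365, "tz": 0.006, "ax": 0, "ay": 0, "az": 0},
    {"claw": 1, "tx": -0.0152, "ty": -0.0365, "tz": 0.006, "ax": 0, "ay": 0, "az": 0},
    {"claw": 1, "tx": -0.0152, "ty": -0.0365, "tz": 0.006, "ax": 0, "ay": 0, "az": 0},
    {"claw": 1, "tx": -0.0152, "ty": -0.0365, "tz": 0.006, "ax": 0, "ay": 0, "az": 0},
    {"claw": 1, "tx": -0.0152, "ty": -0.0365, "tz": 0.006, "ax": 0, "ay": 0, "az": 0},
    {"claw": 1, "tx": -0.0152, "ty": -0.0365, "tz": 0.006, "ax": 0, "ay": 0, "az": 0},
    {"claw": 1, "tx": -0.0152, "ty": -0.0365, "tz": 0.006, "ax": 0, "ay": 0, "az": 0},
    {"claw": 1, "tx": -0.0152, "ty": -0.0365, "tz": 0.006, "ax": 0, "ay": 0, "az": 0},
    {"claw": 1, "tx": -0.0152, "ty": -0.0365, "tz": 0.006, "ax": 0, "ay": 0, "az": 0},
  ],
)

```text
clock: 2.02
tcp_pos: [0.5013, -0.0281, 0.3448]
orientation: [0.396, 3.116, 0.001]
contact_force: [0.6, 0.9, -0.1]
grip_width: 0.0001
gripper_force: 0.0
```

>>> arm_command(
  plan=[
    {"claw": 1, "tx": 0, "ty": 0, "tz": 0.012, "ax": 0, "ay": 0, "az": 0},
    {"claw": 1, "tx": 0, "ty": 0, "tz": 0.01, "ax": 0, "ay": 0, "az": 0},
    {"claw": 1, "tx": 0, "ty": 0, "tz": 0.01, "ax": 0, "ay": 0, "az": 0},
    {"claw": 1, "tx": 0, "ty": 0, "tz": 0.01, "ax": 0, "ay": 0, "az": 0},
    {"claw": 1, "tx": 0, "ty": 0, "tz": 0.01, "ax": 0, "ay": 0, "az": 0},
    {"claw": 1, "tx": 0, "ty": 0, "tz": 0.01, "ax": 0, "ay": 0, "az": 0},
    {"claw": 1, "tx": 0, "ty": 0, "tz": 0.005, "ax": 0, "ay": 0, "az": 0},
    {"claw": 1, "tx": 0, "ty": 0, "tz": 0.003, "ax": 0, "ay": 0, "az": 0},
    {"claw": 1, "tx": 0, "ty": 0, "tz": 0.002, "ax": 0, "ay": 0, "az": 0},
    {"claw": 1, "tx": 0, "ty": 0, "tz": 0, "ax": 0, "ay": 0, "az": 0},
  ],
)

```text
clock: 2.85
tcp_pos: [0.5012, -0.0256, 0.2738]
orientation: [-0.395, -3.115, -0.002]
contact_force: [-9.3, 2.5, 17.3]
grip_width: -0.0001
gripper_force: 9.0
```

Run:
```python
from h import *
cv2.imwrite("pics/side2.png",cv2.resize(r.grab_frame("side")[90:260,230:490,::-1],None,fx=3,fy=3))
```

```text
(no output)
```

View pics/side2.png

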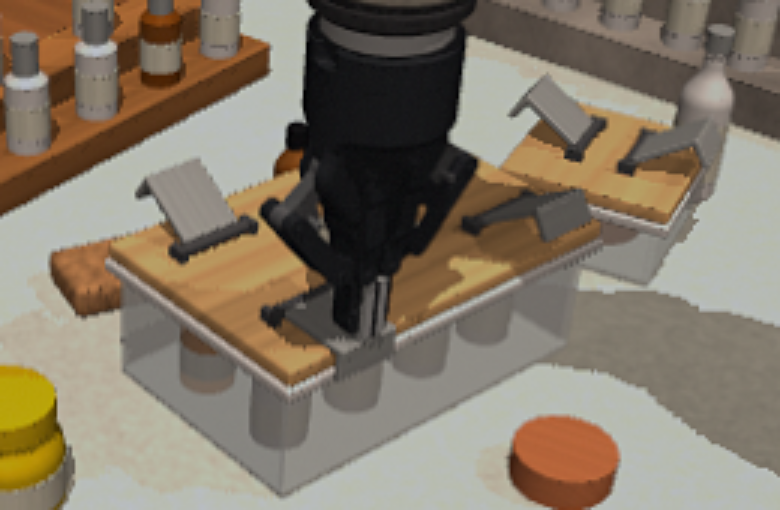

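The front-left clip now lies flat over the rim, around (350,340) in the crop. The other three clips and the small box are unchanged. Next is the diagonal, back right.

>>> arm_command(
  plan=[
    {"claw": 1, "tx": 0, "ty": 0, "tz": -0.035, "ax": 0, "ay": 0, "az": 0},
    {"claw": 1, "tx": 0, "ty": 0, "tz": -0.035, "ax": 0, "ay": 0, "az": 0},
    {"claw": 1, "tx": -0.024, "ty": -0.0206, "tz": 0, "ax": 0, "ay": 0, "az": 0},
    {"claw": 1, "tx": -0.024, "ty": -0.0206, "tz": 0, "ax": 0, "ay": 0, "az": 0},
    {"claw": 1, "tx": -0.024, "ty": -0.0206, "tz": 0, "ax": 0, "ay": 0, "az": 0},
    {"claw": 1, "tx": -0.024, "ty": -0.0206, "tz": 0, "ax": 0, "ay": 0, "az": 0},
    {"claw": 1, "tx": -0.024, "ty": -0.0206, "tz": 0, "ax": 0, "ay": 0, "az": 0},
    {"claw": 1, "tx": -0.024, "ty": -0.0206, "tz": 0, "ax": 0, "ay": 0, "az": 0},
    {"claw": 1, "tx": -0.024, "ty": -0.0206, "tz": 0, "ax": 0, "ay": 0, "az": 0},
    {"claw": 1, "tx": 0, "ty": 0, "tz": 0, "ax": 0, "ay": 0, "az": 0},
  ],
)

```text
clock: 3.73
tcp_pos: [0.6297, -0.2134, 0.343]
orientation: [0.403, 3.112, -0.007]
contact_force: [0.5, -0.8, 0.2]
grip_width: -0.0002
gripper_force: 0.0
```

>>> arm_command(
  plan=[
    {"claw": 1, "tx": 0.003, "ty": 0.003, "tz": 0.01, "ax": 0, "ay": 0, "az": 0},
    {"claw": 1, "tx": 0, "ty": 0, "tz": 0.01, "ax": 0, "ay": 0, "az": 0},
    {"claw": 1, "tx": 0, "ty": 0, "tz": 0.01, "ax": 0, "ay": 0, "az": 0},
    {"claw": 1, "tx": 0, "ty": 0, "tz": 0.01, "ax": 0, "ay": 0, "az": 0},
    {"claw": 1, "tx": 0, "ty": 0, "tz": 0.01, "ax": 0, "ay": 0, "az": 0},
    {"claw": 1, "tx": 0, "ty": 0, "tz": 0.01, "ax": 0, "ay": 0, "az": 0},
    {"claw": 1, "tx": 0, "ty": 0, "tz": 0.005, "ax": 0, "ay": 0, "az": 0},
    {"claw": 1, "tx": 0, "ty": 0, "tz": 0.003, "ax": 0, "ay": 0, "az": 0},
    {"claw": 1, "tx": 0, "ty": 0, "tz": 0.002, "ax": 0, "ay": 0, "az": 0},
    {"claw": 1, "tx": 0, "ty": 0, "tz": 0, "ax": 0, "ay": 0, "az": 0},
  ],
)

```text
clock: 4.57
tcp_pos: [0.6252, -0.204, 0.2741]
orientation: [-0.396, -3.114, -0.003]
contact_force: [-6.8, 3.9, 14.6]
grip_width: -0.0006
gripper_force: 7.3
```

Run:
```python
from h import *
cv2.imwrite("pics/side3.png",cv2.resize(r.grab_frame("side")[90:260,230:490,::-1],None,fx=3,fy=3))
```

```text
(no output)
```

View pics/side3.png

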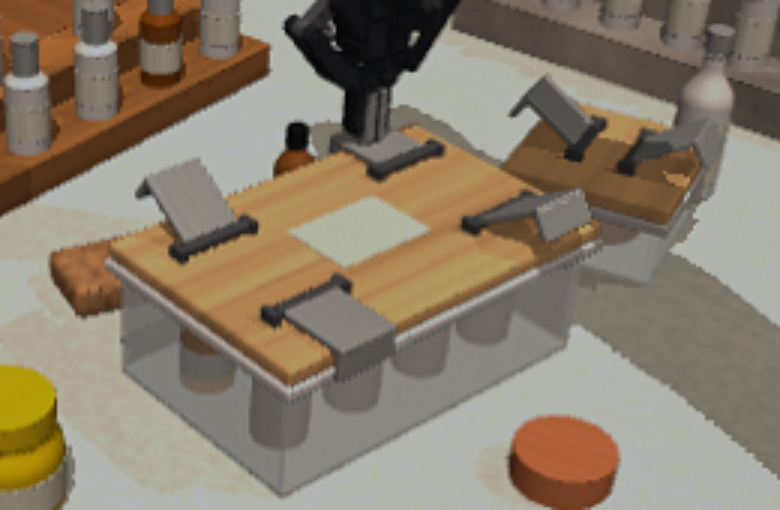

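The front-left and back-right clips are both flat, near (340,330) and (390,150). Front right is next.

>>> arm_command(
  plan=[
    {"claw": 1, "tx": 0, "ty": 0, "tz": -0.035, "ax": 0, "ay": 0, "az": 0},
    {"claw": 1, "tx": 0, "ty": 0, "tz": -0.035, "ax": 0, "ay": 0, "az": 0},
    {"claw": 1, "tx": 0.0218, "ty": -0.002, "tz": 0, "ax": 0, "ay": 0, "az": 0},
    {"claw": 1, "tx": 0.0218, "ty": -0.002, "tz": 0, "ax": 0, "ay": 0, "az": 0},
    {"claw": 1, "tx": 0.0218, "ty": -0.002, "tz": 0, "ax": 0, "ay": 0, "az": 0},
    {"claw": 1, "tx": 0.0218, "ty": -0.002, "tz": 0, "ax": 0, "ay": 0, "az": 0},
    {"claw": 1, "tx": 0.0218, "ty": -0.002, "tz": 0, "ax": 0, "ay": 0, "az": 0},
    {"claw": 1, "tx": 0.0218, "ty": -0.002, "tz": 0, "ax": 0, "ay": 0, "az": 0},
    {"claw": 1, "tx": 0.0218, "ty": -0.002, "tz": 0, "ax": 0, "ay": 0, "az": 0},
    {"claw": 1, "tx": 0, "ty": 0, "tz": 0, "ax": 0, "ay": 0, "az": 0},
  ],
)

```text
clock: 5.45
tcp_pos: [0.4704, -0.1796, 0.342]
orientation: [-0.398, -3.112, -0.002]
contact_force: [-0.7, -0.4, -0.5]
grip_width: 0.0
gripper_force: 0.0
```

>>> arm_command(
  plan=[
    {"claw": 1, "tx": 0, "ty": 0, "tz": 0.01, "ax": 0, "ay": 0, "az": 0},
    {"claw": 1, "tx": 0, "ty": 0, "tz": 0.01, "ax": 0, "ay": 0, "az": 0},
    {"claw": 1, "tx": 0, "ty": 0, "tz": 0.01, "ax": 0, "ay": 0, "az": 0},
    {"claw": 1, "tx": 0, "ty": 0, "tz": 0.01, "ax": 0, "ay": 0, "az": 0},
    {"claw": 1, "tx": 0, "ty": 0, "tz": 0.01, "ax": 0, "ay": 0, "az": 0},
    {"claw": 1, "tx": 0, "ty": 0, "tz": 0.01, "ax": 0, "ay": 0, "az": 0},
    {"claw": 1, "tx": 0, "ty": 0, "tz": 0.005, "ax": 0, "ay": 0, "az": 0},
    {"claw": 1, "tx": 0, "ty": 0, "tz": 0.003, "ax": 0, "ay": 0, "az": 0},
    {"claw": 1, "tx": 0, "ty": 0, "tz": 0.002, "ax": 0, "ay": 0, "az": 0},
    {"claw": 1, "tx": 0, "ty": 0, "tz": 0, "ax": 0, "ay": 0, "az": 0},
  ],
)

```text
clock: 6.28
tcp_pos: [0.4744, -0.1798, 0.2738]
orientation: [-0.397, -3.115, -0.002]
contact_force: [-8.5, 3.2, 19.9]
grip_width: -0.0001
gripper_force: 10.1
```

Run:
```python
from h import *
cv2.imwrite("pics/side4.png",cv2.resize(r.grab_frame("side")[90:260,230:490,::-1],None,fx=3,fy=3))
```

```text
(no output)
```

View pics/side4.png

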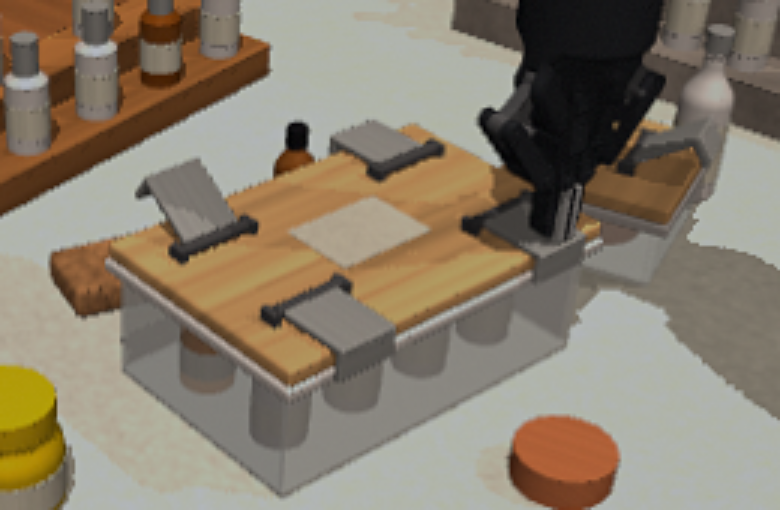

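Three clips are flat now, with front right at about (540,230). The last one is back left.

>>> arm_command(
  plan=[
    {"claw": 1, "tx": 0, "ty": 0, "tz": -0.035, "ax": 0, "ay": 0, "az": 0},
    {"claw": 1, "tx": 0, "ty": 0, "tz": -0.035, "ax": 0, "ay": 0, "az": 0},
    {"claw": 1, "tx": -0.0206, "ty": 0.0238, "tz": 0, "ax": 0, "ay": 0, "az": 0},
    {"claw": 1, "tx": -0.0206, "ty": 0.0238, "tz": 0, "ax": 0, "ay": 0, "az": 0},
    {"claw": 1, "tx": -0.0206, "ty": 0.0238, "tz": 0, "ax": 0, "ay": 0, "az": 0},
    {"claw": 1, "tx": -0.0206, "ty": 0.0238, "tz": 0, "ax": 0, "ay": 0, "az": 0},
    {"claw": 1, "tx": -0.0206, "ty": 0.0238, "tz": 0, "ax": 0, "ay": 0, "az": 0},
    {"claw": 1, "tx": -0.0206, "ty": 0.0238, "tz": 0, "ax": 0, "ay": 0, "az": 0},
    {"claw": 1, "tx": -0.0206, "ty": 0.0238, "tz": 0, "ax": 0, "ay": 0, "az": 0},
    {"claw": 1, "tx": 0, "ty": 0, "tz": 0, "ax": 0, "ay": 0, "az": 0},
  ],
)

```text
clock: 7.17
tcp_pos: [0.6602, -0.0482, 0.3421]
orientation: [0.384, 3.115, 0.005]
contact_force: [0.1, 0.9, -0.3]
grip_width: -0.0004
gripper_force: 0.0
```

>>> arm_command(
  plan=[
    {"claw": 1, "tx": 0, "ty": 0, "tz": 0.01, "ax": 0, "ay": 0, "az": 0},
    {"claw": 1, "tx": 0, "ty": 0, "tz": 0.01, "ax": 0, "ay": 0, "az": 0},
    {"claw": 1, "tx": 0, "ty": 0, "tz": 0.01, "ax": 0, "ay": 0, "az": 0},
    {"claw": 1, "tx": 0, "ty": 0, "tz": 0.01, "ax": 0, "ay": 0, "az": 0},
    {"claw": 1, "tx": 0, "ty": 0, "tz": 0.01, "ax": 0, "ay": 0, "az": 0},
    {"claw": 1, "tx": 0, "ty": 0, "tz": 0.01, "ax": 0, "ay": 0, "az": 0},
    {"claw": 1, "tx": 0, "ty": 0, "tz": 0.005, "ax": 0, "ay": 0, "az": 0},
    {"claw": 1, "tx": 0, "ty": 0, "tz": 0.003, "ax": 0, "ay": 0, "az": 0},
    {"claw": 1, "tx": 0, "ty": 0, "tz": 0.002, "ax": 0, "ay": 0, "az": 0},
    {"claw": 1, "tx": 0, "ty": 0, "tz": 0, "ax": 0, "ay": 0, "az": 0},
  ],
)

```text
clock: 8.0
tcp_pos: [0.655, -0.0546, 0.2741]
orientation: [-0.396, -3.114, -0.001]
contact_force: [-7.6, 0.2, 14.0]
grip_width: -0.0
gripper_force: 7.4
```

>>> arm_command(
  plan=[
    {"claw": 1, "tx": 0, "ty": 0, "tz": -0.02, "ax": 0, "ay": 0, "az": 0},
    {"claw": 1, "tx": 0, "ty": 0, "tz": -0.03, "ax": 0, "ay": 0, "az": 0},
    {"claw": 1, "tx": 0, "ty": 0, "tz": -0.03, "ax": 0, "ay": 0, "az": 0},
    {"claw": 1, "tx": 0, "ty": 0, "tz": -0.03, "ax": 0, "ay": 0, "az": 0},
    {"claw": 1, "tx": 0, "ty": 0.03, "tz": 0, "ax": 0, "ay": 0, "az": 0},
    {"claw": 1, "tx": 0, "ty": 0.03, "tz": 0, "ax": 0, "ay": 0, "az": 0},
    {"claw": 1, "tx": 0, "ty": 0.03, "tz": 0, "ax": 0, "ay": 0, "az": 0},
    {"claw": 1, "tx": 0, "ty": 0.03, "tz": 0, "ax": 0, "ay": 0, "az": 0},
    {"claw": 1, "tx": 0, "ty": 0, "tz": 0, "ax": 0, "ay": 0, "az": 0},
    {"claw": 1, "tx": 0, "ty": 0, "tz": 0, "ax": 0, "ay": 0, "az": 0},
  ],
)

```text
clock: 8.83
tcp_pos: [0.6857, 0.0649, 0.3818]
orientation: [-0.388, -3.116, -0.001]
contact_force: [0.3, -0.6, 0.2]
grip_width: -0.0001
gripper_force: 0.0
```

Run:
```python
from h import *
cv2.imwrite("pics/side5.png",cv2.resize(r.grab_frame("side")[90:260,230:490,::-1],None,fx=3,fy=3))
```

```text
(no output)
```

View pics/side5.png

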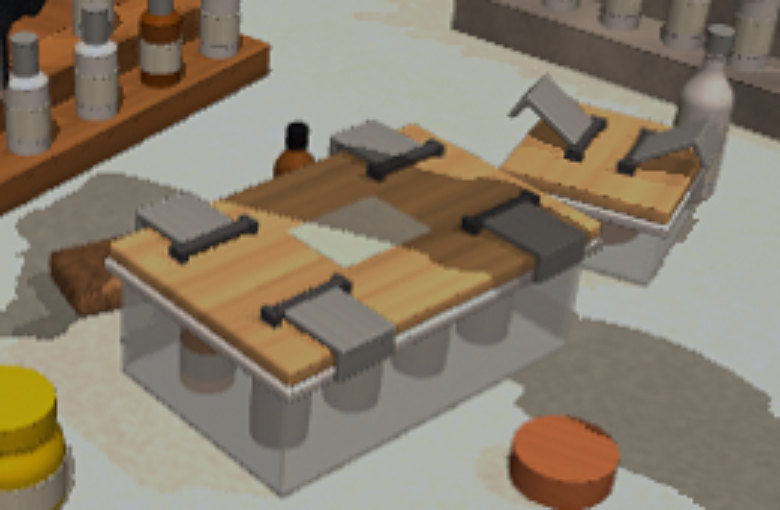

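All four clips are flat, the small box's two clips are still raised, and the arm is clear of everything.

```bash
python3 -c "
from bench import r
print(r.hand_in())"
```

```text
the job is handed in; nothing more can be done
None
```

I pressed all four stock box clips flat in opposite-corner order (front left, back right, front right, back left), left the small box open and untouched, and handed the job in at about 9 s.

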